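Lock the tall sieve into the sieve shaker's bayonet collar

ROBOT

A 6-joint arm with a two-finger parallel gripper is mounted at the origin on a cart in front of the work surface, level with it; the furniture and walls round the work are solid. World frame = base frame: x ahead of the robot, y to its left, z up, the work surface at z = 0. Lengths are in mm, angles in degrees, forces in N, time in s.
With the tool pointing down it reaches from about 350 to 775 mm from the base axis. Payload 7.3 kg.
Tool frame: the origin (TCP) lies between the finger pads; the fingertips stand 8 mm ahead of it and the grasp point (between the pads) lies 11 mm behind it; z points along the fingers, x is the direction in which the jaws open and shut, and the axes are right-handed (so a half turn about z gives the same grasp; the last joint's range is limited). The gripper opens to 92 mm and grips with 3 to 60 N. Pads are 19 mm wide; open, the fingers measure 130 mm over their backs; the gripper's body (75 mm by 190 mm) begins 47 mm behind the grasp point.
Start: joints at [56.952, 19.595, 87.324, -0, 73.075, -8.365], TCP at [219.227, 477.057, 234.741] pointing down, gripper open.
Joint ranges: [-145.02, 145.02], [-44.19, 115.74], [2.07, 154.8], [-57.11, 237.11], [16.16, 152.29], [-177.93, 177.93]. Speed limits (degrees/s): [147.25, 147.25, 180, 180, 180, 180].

INTERFACE

Orientations are given as [roll, pitch, yaw] about the fixed x, y, z axes, in that order (R = Rz(yaw) Ry(pitch) Rx(roll)).
In Python, from plant import monitor, vision, workorder gives the robot as it stands. The module is installed in compiled form; this text tells all that it offers.
- The arm moves only by the tool arm_command, never from a script. Its argument "targets" is text: rows parted by semicolons, each of 5 numbers parted by spaces: the opening, from 0 (shut) to 1 (fully open), then the shift along the tool's x, y, z in cm, then the turn about the tool's z in degrees. In form: grip dx dy dz spin; .... A call has 1 to 10 rows; each row shifts and turns the commanded pose from where the row before left it, along the tool's axes as they then stand; what a row does not reach is not made up. A row lasts 1/10 s, in which the tool goes at most 50 mm and 8.59 degrees, less where a joint would pass 70% of its speed; a pose out of reach is approached as far as the arm can. A call is refused whole if a number of a shift passes 5 or a number of a turn 8.59, either way. A call with a gripper value outside its range is refused whole. The fingers move at their own pace and stop on an object; "newtons" is the grip in N (left out, the last holds). Time passes only in rows, so rows that do not move let the fingers close. It gives the time, the measured TCP pose, the force and the opening at its end, in the units of the state.
- monitor.get_obs(): the state, without advancing time (a new reading comes with each control period).
- vision.camera(name): name is "scene" or "top"; returns the picture (480x640x3 uint8, blue, green, red); there is no depth.
- vision.camera_model(name): a dict with "intrinsics" (3x3 intrinsics, pixels), "R" (3x3) and "t" (3): a world point X has camera coordinates R X + t. Camera axes: x right, y down, z forward; pixel columns grow to the right and rows downward; lengths in mm; the calibration is good to about 2 mm. A picture is of the moment at which its call begins. camera_model takes no time and is no camera call.
- workorder.close_job(): hands the job in, once; it reports no verdict.
The state is a dict: "time_s": time; "joints": joint angles; "dq": joint speeds; "effort": joint torques, N m; "tool_pos": TCP position; "ee_rot": TCP orientation; "wrist_force": force on the tool from outside, world axes, zero at the start; "wrist_torque": the same for the moment, N m; "opening": finger opening in mm.
Only numpy, scipy, OpenCV 4.12 (cv2) and the standard library are available. Lean on these libraries where they do the work, as an engineer would, in place of code of your own. Each camera call takes 0.05 s, during which the arm holds its last target.

TASK

Fit the tall sieve to the sieve shaker: hang it upright in the collar on top of the machine by letting its three pins down through the collar's three entry slots, then turn it clockwise (seen from above) until the pins drop into the locking notches, and let go. The notches are out of sight, so feel for them and never force the sieve, and leave everything else on the bench where it stands.

Things in the scene. Friction and masses are not known exactly. Their poses are not given: they have to be found in the camera images.
- tall_sieve: The part to fit: the taller of two plain steel test sieves, a thin-walled round frame 52 mm across and 72 mm tall, open at the top (wall 2 mm), wire mesh in the bottom, 0.1 to 0.2 kg. The lowest 5 mm taper to 49 mm across. Three pins stick out of its side, 120 degrees apart. Origin: centre of the underside; z up; +x points along one of the pins. It stands upright, at any yaw.
- sieve_pin (a point): Middle of one of the three round pins of the tall sieve: 7 mm thick, pointing straight outward, axis 29.5 mm above the sieve's underside (pin undersides at 26 mm), tip 34.5 mm from the sieve's axis. This point is 31 mm from that axis.
- sieve_rim (a point): Centre of the tall sieve's top rim, 72 mm above its underside. The frame is plain and smooth above the pins, so it can be gripped across its 52 mm from above in any direction; with the pins in the collar at least 20 mm of it stay above the collar.
- collar_seat (a point): Point on the upright axis of the shaker's collar, level with the hidden track that the pins slide on, 118 mm above the bench; z up; +x points through the middle of one of three entry slots, 120 degrees apart. Pins on the track: the sieve's origin is 26 mm below this point. Pins in the notches: 32 mm below it. Rigid: more than 40 N between sieve and machine, all contacts added up, damages it.
- collar_top (a point): Centre of the collar's top face, 14 mm above collar_seat. The collar is an aluminium ring 85 mm across with a 55 mm bore; this top face is a 4 mm roof over the track (10 mm free under it), cut by three entry slots. Under the roof the track runs level, clockwise from each slot, for 94 degrees to a rigid stop; on the way lies one locking notch, 6 mm deep and 10 mm wide, that a pin drops into (and passes over if held up).
- slot_mouth (a point): Middle of one of the entry slots, in the collar's top face, 31 mm from the axis. Each slot is 13 mm wide and open to the bore. Anticlockwise of a slot the way is blocked. Clockwise (from above), the middle of the locking notch lies 28 to 80 degrees from the middle of the slot: the locking ring under the roof is clamped at another angle every time, unseen and not measured. All three notches come up together.
- shaker: The sieve shaker, fixed to the bench: white housing 190 mm deep, 176 mm wide, 60 mm high, its sloped control panel facing the robot; on it a round plate and three posts that carry the collar in three ears, which reach 59 mm from the axis, screw heads up to 129 mm above the bench. Origin: on the collar's axis at bench height; z up; x as for collar_seat.
- short_sieve: The other sieve, same frame and pins but only 42 mm tall; not wanted, leave it. Origin: centre of the underside. Both sieves stand left of the shaker, 12 to 24 cm apart; which one is nearer the robot varies.
- sample_pot: White sample pot with white lid, 47 mm across, 66 mm tall, loose; leave it. Origin: centre of the underside.
- blue_pot: White sample pot with blue lid, 47 mm across, 66 mm tall, loose; leave it. Origin: centre of the underside.
- vial_a: Small black-capped vial, 27 mm across, 58 mm tall, loose; leave it. Origin: centre of the underside.
- vial_b: Small blue-capped vial, 27 mm across, 58 mm tall, loose; leave it. Origin: centre of the underside.
There are look-alikes about, which are no part of the job. Leave any orange or pink look-alike of the tall_sieve alone.

How it is judged (in metres and radians):
On the way, in this order (a step that is already met when the one before it is completed fails the run):
1. the tall sieve hangs upright in the collar with its pins below the roof, not yet in the notches (z of tall_sieve in the frame of collar_seat below -0.0225 m and horizontal distance between tall_sieve and collar_seat below 0.004 m and angle between tall_sieve's own z axis and vertical below 0.1 rad), for 0.1 s.
2. it has been turned along the track and its pins have dropped into the notches (z of tall_sieve in the frame of collar_seat below -0.0305 m and horizontal distance between tall_sieve and collar_seat below 0.004 m), for 0.2 s.
At the end, for the whole second after the job is handed in: The tall sieve stands upright (within 3 degrees) in the collar, on its axis within 3 mm, its origin 30.5 to 36 mm below the track so that all pins are down in the notches (32 mm when seated), at rest and released; everything else stands where it stood (z of tall_sieve in the frame of collar_seat between -0.036 and -0.0305 m and horizontal distance between tall_sieve and collar_seat below 0.003 m and angle between tall_sieve's own z axis and vertical below 0.05 rad and linear speed of tall_sieve below 0.01 m/s); the robot touches nothing.
It fails at once if the sieve is forced: more than 40 N between it and the shaker (contact force between tall_sieve and shaker above 40 N).
It fails at once if a bystander is pushed more than 2 cm or knocked over (distance of any of short_sieve, sample_pot, blue_pot, vial_a, vial_b from where it was at the start of the episode above 0.02 m or angle between any of short_sieve, sample_pot, blue_pot, vial_a, vial_b's own z axis and vertical above 0.5 rad).
It also fails if it takes over 58 s, if anything falls off the work surface, if the arm or the gripper's body presses on something with over 40 N, if the wrist force passes 120 N, or if a joint passes its speed limit or range.

## Working session

There is one attempt and no reset: what is moved stays moved. The work goes in short steps, Python scripts to look and compute and a tool call to move; the robot and the scene stay as the last step left them, time stands still between calls to the robot, and variables do not carry over. Pictures are saved under pics/ and viewed, and the job is handed in when it is done.

Besides the shell and the picture viewer there is one more tool, called after "Emit:" in YAML: its name, and indented under it one key for each argument. arm_command: Moves the arm, as the interface text tells. Its arguments: {"type":"object","properties":{"targets":{"type":"string"},"newtons":{"type":"number"}},"required":["targets"]}

```bash
mkdir -p pics; python3 - <<'E'
from plant import monitor, vision, workorder
import cv2,numpy as np
print(monitor.get_obs())
for n in("scene","top"):
    im=vision.camera(n);cv2.imwrite(f"pics/{n}0.png",im)
    m=vision.camera_model(n);print(n,m, -np.array(m["R"]).T@np.array(m["t"]))
E
```

```text
{'time_s': 0.0, 'joints': array([ 5.69540432e+01,  1.96360550e+01,  8.73759686e+01,  1.91121589e-03,
        7.30742056e+01, -8.36871397e+00]), 'dq': array([-0.12932478, -0.10918611, -0.029782  ,  0.1527384 , -0.03985119,
        0.05606021]), 'effort': array([-1.02207236e-03, -4.31235266e+01, -2.44216704e+01,  7.16417818e-02,
        5.61717991e-02, -1.15198509e-04]), 'tool_pos': array([218.98064056, 476.73075925, 234.05609171]), 'ee_rot': array([-1.79985642e+02,  8.50450072e-02,  6.53222100e+01]), 'wrist_force': array([ 0.090475  ,  0.83032183, -0.09569033]), 'wrist_torque': array([ 0.01912141, -0.04615762,  0.01028682]), 'opening': 91.78109026707607}
scene {'intrinsics': array([[440.69556361,   0.        , 328.64198906],
       [  0.        , 440.69556361, 239.50906617],
       [  0.        ,   0.        ,   1.        ]]), 'R': array([[ 0.6459326 , -0.76333414, -0.0095951 ],
       [-0.49209736, -0.40673745, -0.7696784 ],
       [ 0.58361911,  0.50188209, -0.6383597 ]]), 't': array([-317.38217353,  352.08691569,  653.07292782])} [  -2.87730869 -426.82731928  684.84381427]
top {'intrinsics': array([[478.41603614,   0.        , 315.94788791],
       [  0.        , 478.41603614, 245.16205285],
       [  0.        ,   0.        ,   1.        ]]), 'R': array([[-0.0052468 , -0.99995985,  0.00726478],
       [-0.99915672,  0.00494647, -0.04076001],
       [ 0.04072244, -0.00747252, -0.99914255]]), 't': array([ 30.14377038, 528.0461491 , 998.55674221])} [ 487.09534858   34.99233143 1019.00471443]
```

View pics/scene0.png

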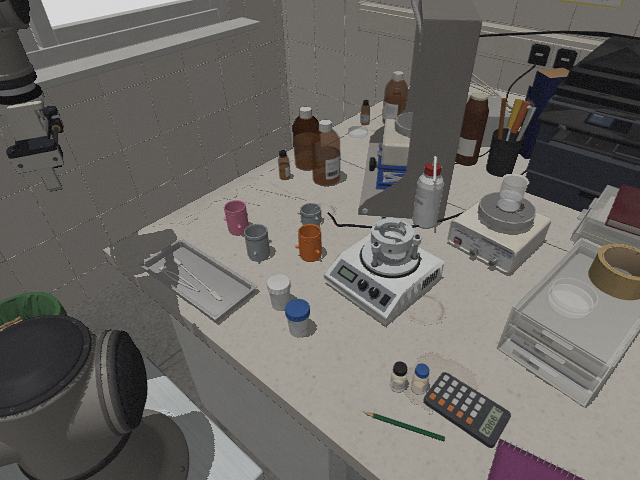

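View pics/top0.png

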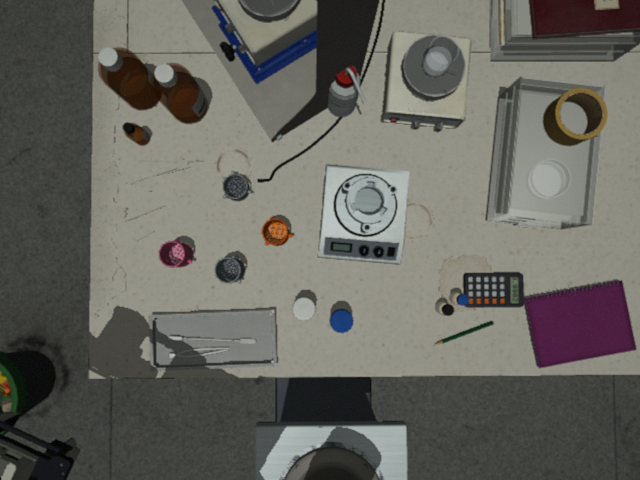

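The scene view shows grey sieves at (258,243), which is taller, and (311,215). They match (231,268) and (237,186) in the top view. The shaker collar is at top (366,197). I'll enlarge these.

```bash
python3 - <<'E'
import cv2,numpy as np
t=cv2.imread("pics/top0.png");s=cv2.imread("pics/scene0.png")
def c(im,x,y,w,h,k,n):
    cv2.imwrite(n,cv2.resize(im[y:y+h,x:x+w],None,fx=k,fy=k,interpolation=cv2.INTER_CUBIC))
a=cv2.resize(t[240:300,200:260],None,fx=8,fy=8,interpolation=cv2.INTER_CUBIC)
a=np.clip(a.astype(float)*1.6,0,255).astype(np.uint8)
cv2.imwrite("pics/c_tall_top.png",a)
c(t,320,155,95,95,6,"pics/c_col_top.png")
c(s,220,190,110,80,7,"pics/c_tall_sc.png")
c(s,350,205,90,80,7,"pics/c_col_sc.png")
E
```

```text
(no output)
```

View pics/c_tall_top.png

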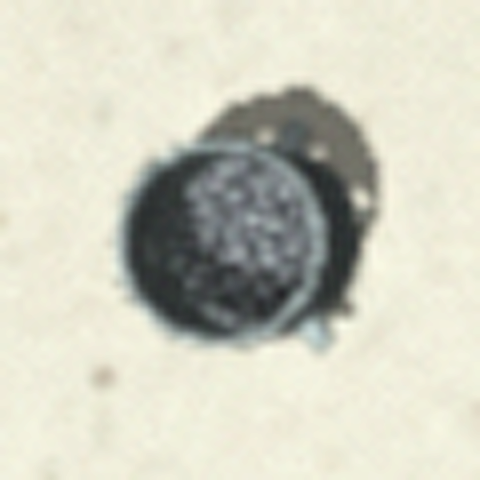

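View pics/c_col_top.png

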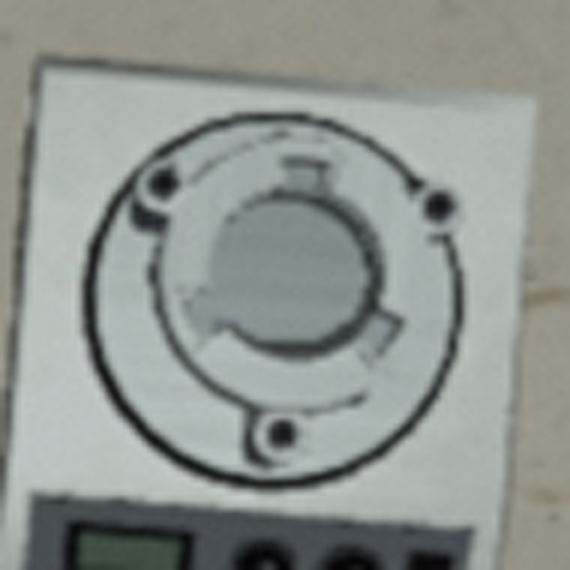

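View pics/c_tall_sc.png

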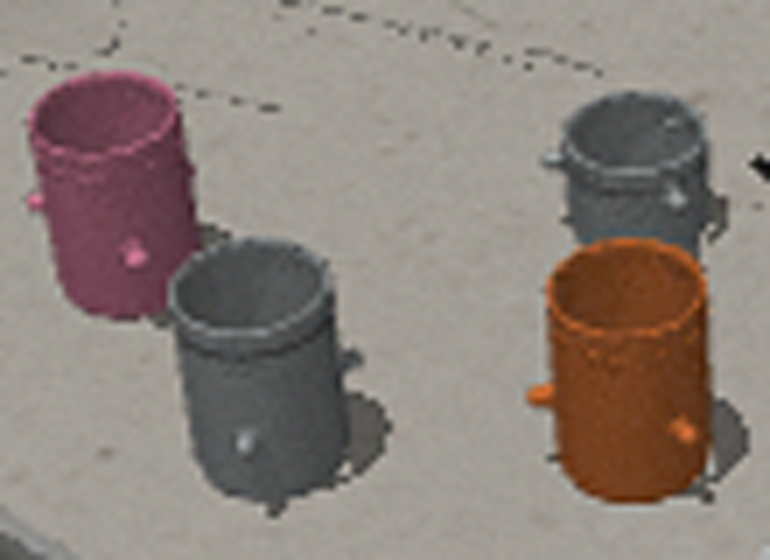

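View pics/c_col_sc.png

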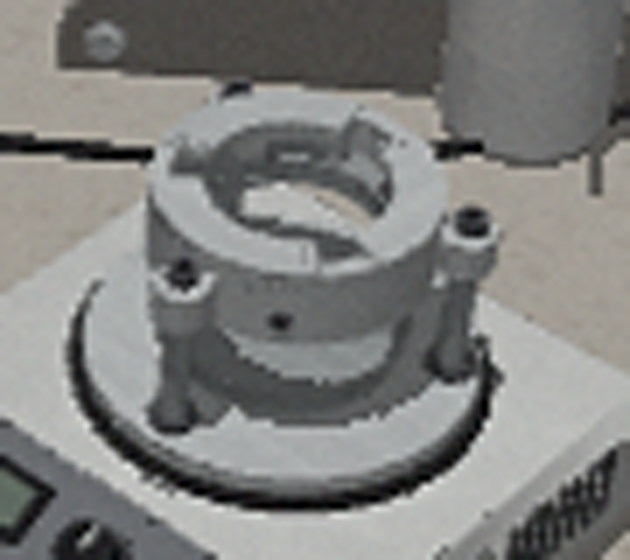

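```bash
cat > h.py <<'E'
import numpy as np, cv2
from plant import monitor, vision, workorder
from scipy.optimize import least_squares
M={n:vision.camera_model(n) for n in("scene","top")}
def proj(n,X):
    m=M[n];c=np.atleast_2d(X)@np.array(m["R"]).T+np.array(m["t"]);p=c@np.array(m["intrinsics"]).T;return p[:,:2]/p[:,2:]
def back(n,uv,z):
    m=M[n];R=np.array(m["R"]);o=-R.T@np.array(m["t"]);d=R.T@np.linalg.solve(np.array(m["intrinsics"]),[uv[0],uv[1],1]);return o+d*(z-o[2])/d[2]
def cr(p,k,ox,oy): return ((p[0]+.5)/k-.5+ox,(p[1]+.5)/k-.5+oy)
E
python3 - <<'E'
from h import *
T=lambda p:cr(p,8,200,240); S=lambda p:cr(p,7,220,190)
print("rim top",back("top",T((225,241)),72)); print("rim sc",back("scene",S((250,288)),72))
for p in ((122,241),(328,241),(225,138),(225,345)):print(back("top",T(p),72)[:2])
for n,uv in(("top",T((316,328))),("scene",S((245,440))),("scene",S((352,358)))):print("pin",n,back(n,uv,29.5))
C=lambda p:cr(p,6,320,155);D=lambda p:cr(p,7,350,205)
for p in((305,175),(380,335),(208,312)):print("slot top",back("top",C(p),132))
for p in((163,185),(438,207),(282,433)):print("screw top",back("top",C(p),129))
for p in((368,135),(190,157),(320,257)):print("slot sc",back("scene",D(p),132))
for p in((183,272),(472,218)):print("screw sc",back("scene",D(p),129))
# ring points in scene
for p in((148,185),(447,185),(297,92),(297,272)):print("ring sc",back("scene",D(p),132))
for p in ((304,303),(340,330),(221,213)): print("o")
for p in((304,306),(341,320)):print("blob",back("top",p,66))
E
```

```text
rim top [478.09333907 202.42603119  72.        ]
rim sc [476.35066817 201.4589327   72.        ]
[478.22844267 227.80755067]
[477.95818278 177.03461067]
[503.51000259 202.4835448 ]
[452.48627929 202.36808675]
pin top [455.17415849 186.47172826  29.5       ]
pin scene [454.97764215 187.70914472  29.5       ]
pin scene [505.77647301 190.99835945  29.5       ]
slot top [637.49140856 -73.93595846 132.        ]
slot top [587.41506851 -96.74951922 132.        ]
slot top [594.81919532 -43.37094403 132.        ]
screw top [635.03850631 -29.92382356 129.        ]
screw top [ 627.78315702 -115.75960873  129.        ]
screw top [557.29189614 -66.34556447 129.        ]
slot sc [636.78283003 -75.77141672 132.        ]
slot sc [595.16390471 -41.74412847 132.        ]
slot sc [581.26879381 -95.92955054 132.        ]
screw sc [554.69264149 -68.38397624 129.        ]
screw sc [ 626.39528293 -117.75551399  129.        ]
ring sc [576.85720048 -40.03909029 132.        ]
ring sc [ 631.3433874  -106.02252024  132.        ]
ring sc [641.06617554 -48.03070497 132.        ]
ring sc [571.78871058 -94.63310754 132.        ]
o
o
o
blob [405.31053619  52.19215702  66.        ]
blob [377.25509738 -21.00568314  66.        ]
```

Emit:
arm_command:
  targets: "1 -1.58 3.89 0 0;1 -1.58 3.89 0 0;1 -1.58 3.89 0 0;1 -1.58 3.89 0 0;1 -1.58 3.89 0 0;1 -1.58 3.89 0 0;1 -1.58 3.89 0 0;1 -1.58 3.89 0 0;1 -1.58 3.89 0 0;1 0 0 0 6.8"

```text
time_s: 1.1
tool_pos: [480.8, 198.0, 234.1]
ee_rot: [179.9, 0.0, 58.2]
wrist_force: [-0.6, -0.4, 0.2]
opening: 91.7
```

Emit:
arm_command:
  targets: "1 0 0 3 6.8;1 0 0 3 6.8;1 0 0 0 0;1 0 0 0 0"

```text
time_s: 1.5
tool_pos: [477.9, 201.7, 174.9]
ee_rot: [-180.0, 0.0, 45.1]
wrist_force: [0.3, 0.3, 0.4]
opening: 91.7
```

```bash
python3 - <<'E'
from h import *
o=monitor.get_obs();print(o["time_s"],o["tool_pos"],o["ee_rot"],o["joints"])
E
```

```text
1.5 [477.90226518 201.65791892 174.91019642] [-1.79967525e+02  4.85584826e-02  4.51007833e+01] [ 1.44062563e+01  2.22250994e+01  9.34720088e+01  3.48091091e-03
  6.43612246e+01 -3.06960210e+01]
```

Emit:
arm_command:
  targets: "1 0 0 3 0;1 0 0 3 0;1 0 0 3 0;1 0 0 2.6 0;1 0 0 0 0;1 0 0 0 0"

```text
time_s: 2.1
tool_pos: [479.0, 202.1, 60.2]
ee_rot: [179.9, -0.1, 45.0]
wrist_force: [-0.5, 0.9, -0.1]
opening: 92.0
```

```bash
python3 - <<'E'
from h import *
a=vision.camera("scene");b=vision.camera("top")
cv2.imwrite("pics/g1.png",np.hstack([cv2.resize(a[170:280,200:300],None,fx=4,fy=4),cv2.resize(b[210:320,180:280],None,fx=4,fy=4)]))
E
```

```text
(no output)
```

View pics/g1.png

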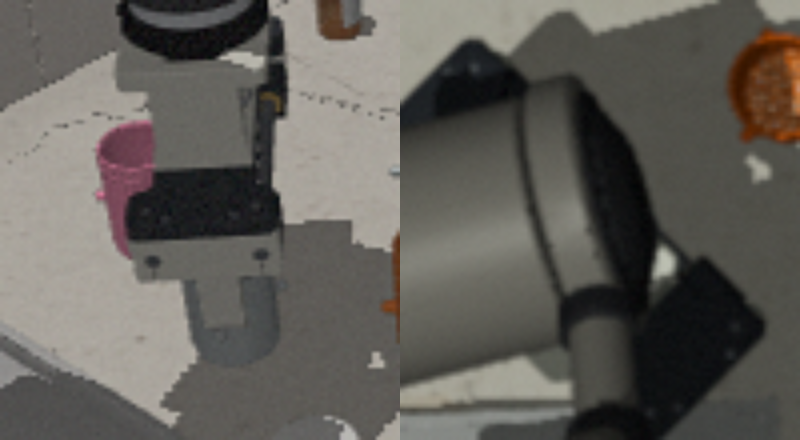

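The sieve stands between the open fingers, clear of the pink and orange ones. I'll lower slightly and grip.

Emit:
arm_command:
  targets: "1 0 0 0.15 0;0.7 0 0 0 0;0.5 0 0 0 0;0.4 0 0 0 0;0.4 0 0 0 0;0.4 0 0 0 0;0.4 0 0 0 0;0.4 0 0 0 0"
  newtons: 20

```text
time_s: 3.0
tool_pos: [478.2, 201.7, 57.3]
ee_rot: [180.0, -0.0, 44.9]
wrist_force: [0.9, -0.5, -0.6]
opening: 52.0
```

Emit:
arm_command:
  targets: "0.4 0 0 -2 0;0.4 0 0 -4 0;0.4 0 0 -4 0;0.4 0 0 -4 0;0.4 0 0 -2 0;0.4 0 0 0 0;0.4 0 0 0 0"

```text
time_s: 3.7
tool_pos: [477.4, 201.5, 216.4]
ee_rot: [-180.0, 0.1, 44.9]
wrist_force: [0.1, 0.2, -1.0]
opening: 51.6
```

```bash
python3 - <<'E'
from h import *
P=[];R=[]
for i in range(3):
    a=vision.camera("scene");o=monitor.get_obs();P.append(o["tool_pos"]);R.append(o["ee_rot"])
print(np.array(P),np.array(R),o["opening"],o["wrist_force"])
cv2.imwrite("pics/s2.png",a)
p=np.mean(P,0);psi=np.radians(45)
d=np.array([606.6-p[0],-71.2-p[1]])
print(d@[np.cos(psi),np.sin(psi)],d@[np.sin(psi),-np.cos(psi)])
E
```

```text
[[477.04477792 201.38067608 215.61788494]
 [476.97393789 201.34059668 215.35720524]
 [477.04042817 201.39340689 215.36245219]] [[-1.79916113e+02  1.42180500e-01  4.49172035e+01]
 [-1.79893627e+02  1.75872738e-01  4.49114653e+01]
 [-1.79892178e+02  1.78399769e-01  4.49158183e+01]] 51.86005225530853 [-0.16872941 -0.91271544 -1.77673295]
-101.1100998790436 284.3642968259297
```

View pics/s2.png

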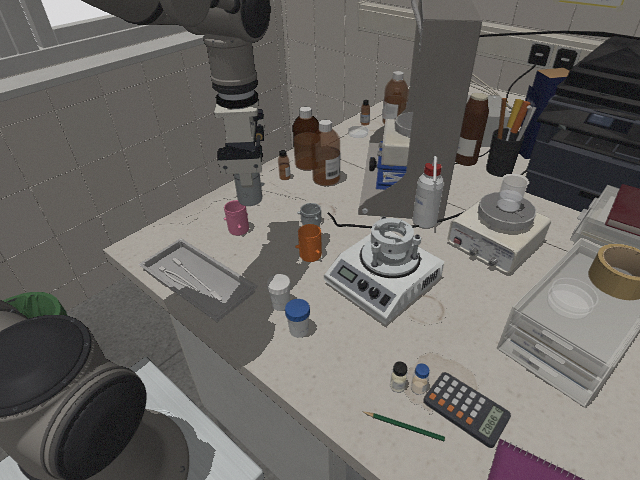

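The sieve is held and hangs upright at (248,190). Now over to the collar.

Emit:
arm_command:
  targets: "0.4 -1.01 2.84 0 0;0.4 -1.52 4.27 0 0;0.4 -1.52 4.27 0 0;0.4 -1.52 4.27 0 0;0.4 -1.52 4.27 0 0;0.4 -1.52 4.27 0 0;0.4 -1.5 4.25 0 0;0.4 0 0 0 -6.2;0.4 0 0 0 -6.2;0.4 0 0 0 -6.1"

```text
time_s: 4.85
tool_pos: [606.7, -71.6, 215.0]
ee_rot: [-179.8, 0.0, 63.6]
wrist_force: [0.1, 0.1, -0.6]
opening: 51.8
```

Emit:
arm_command:
  targets: "0.4 0 0 0 0;0.4 0 0 0 0;0.4 0 0 0 0"

```text
time_s: 5.15
tool_pos: [607.0, -71.0, 216.6]
ee_rot: [-179.9, 0.0, 63.3]
wrist_force: [-0.4, 0.1, -1.0]
opening: 51.8
```

```bash
python3 - <<'E'
from h import *
a=vision.camera("scene");b=vision.camera("top");o=monitor.get_obs();print(o)
cv2.imwrite("pics/s3.png",cv2.resize(a[130:290,330:450],None,fx=5,fy=5,interpolation=cv2.INTER_CUBIC)[:600])
cv2.imwrite("pics/s3b.png",cv2.resize(a[190:290,330:450],None,fx=6,fy=6,interpolation=cv2.INTER_CUBIC))
cv2.imwrite("pics/t3.png",b)
E
```

```text
{'time_s': 5.25, 'joints': array([-1.38512059e+01,  2.95000417e+01,  7.44093769e+01,  4.79130497e-03,
        7.61089742e+01, -7.72094724e+01]), 'dq': array([ 0.01117561, -0.16987224, -0.19519768,  0.05725717,  0.02054422,
       -0.30947357]), 'effort': array([-3.26944306e-02, -5.29621303e+01, -2.53362340e+01, -1.74552907e-02,
        9.23288497e-02,  2.13947520e-02]), 'tool_pos': array([607.11750296, -70.98368832, 217.00527291]), 'ee_rot': array([-1.79981034e+02, -4.63477790e-04,  6.33571154e+01]), 'wrist_force': array([-0.01538155,  0.15455161, -0.78926278]), 'wrist_torque': array([-0.04860703, -0.00124171, -0.04545422]), 'opening': 51.87614736820316}
```

View pics/s3.png

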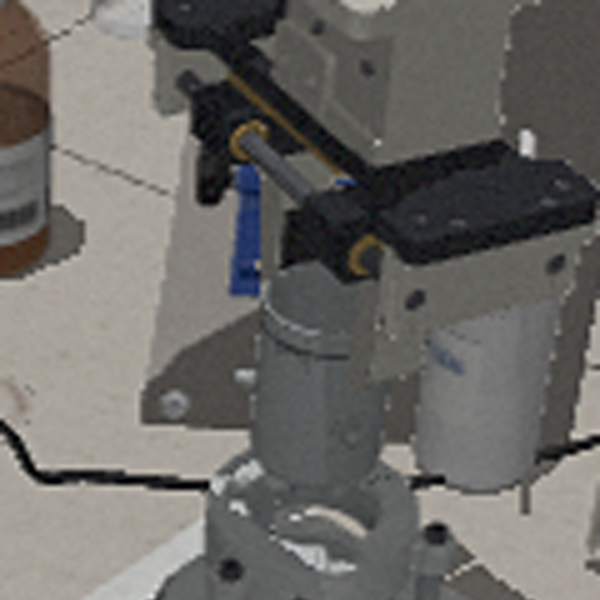

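View pics/t3.png

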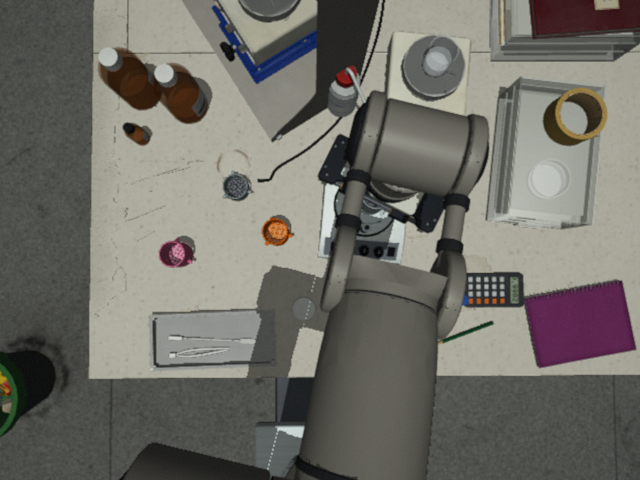

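The sieve is above the collar, with one pin visible at about (400,217). I'll overlay the predicted geometry to check.

```bash
cat >> h.py <<'E'
def overlay(a,sx,sy,sz,syaw,cx,cy,cyaw,box,k,fn,n="scene"):
    x,y,w,h=box
    im=cv2.resize(a[y:y+h,x:x+w],None,fx=k,fy=k,interpolation=cv2.INTER_CUBIC)
    def pl(P,col,closed=True):
        q=proj(n,P);q=((q-[x,y]+.5)*k-.5);cv2.polylines(im,[np.round(q*8).astype(np.int32)],closed,col,1,cv2.LINE_AA,3)
    t=np.linspace(0,2*np.pi,90,endpoint=False)
    ci=lambda X,Y,Z,r:np.c_[X+r*np.cos(t),Y+r*np.sin(t),Z+0*t]
    if sx is not None:
        for r,z in((24.5,0),(26,5),(26,72)):pl(ci(sx,sy,sz+z,r),(0,0,255))
        for i in range(3):
            b=np.radians(syaw+120*i);d=np.array([np.cos(b),np.sin(b),0]);e=np.array([-np.sin(b),np.cos(b),0])
            pl(np.array([sx,sy,sz+29.5])+34.5*d+3.5*(np.outer(np.cos(t),e)+np.outer(np.sin(t),[0,0,1])),(0,255,255))
    if cx is not None:
        pl(ci(cx,cy,132,42.5),(0,255,0));pl(ci(cx,cy,132,27.5),(0,255,0))
        for i in range(3):
            b=np.radians(cyaw+120*i);d=np.array([np.cos(b),np.sin(b)]);e=np.array([-d[1],d[0]])
            Q=[np.r_[np.array([cx,cy])+u*d+v*e,132] for u,v in((27,-6.5),(35.5,-6.5),(35.5,6.5),(27,6.5))]
            pl(np.array(Q),(255,0,255))
    cv2.imwrite(fn,im)
E
python3 - <<'E'
from h import *
a=vision.camera("scene")
overlay(a,607.1,-71,158.5,-5.6,606.6,-71.2,-5.5,(350,180,90,85),7,"pics/o1.png")
b=cv2.imread("pics/top0.png")
overlay(b,477.5,202,0,-24,606.6,-71.2,-5.5,(320,155,95,95),6,"pics/o2.png","top")
s=cv2.imread("pics/scene0.png")
overlay(s,477.5,202,0,-24,606.6,-71.2,-5.5,(350,205,90,80),7,"pics/o3.png")
overlay(s,477.5,202,0,-24,606.6,-71.2,-5.5,(235,215,50,50),10,"pics/o4.png")
E
```

```text
(no output)
```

View pics/o1.png

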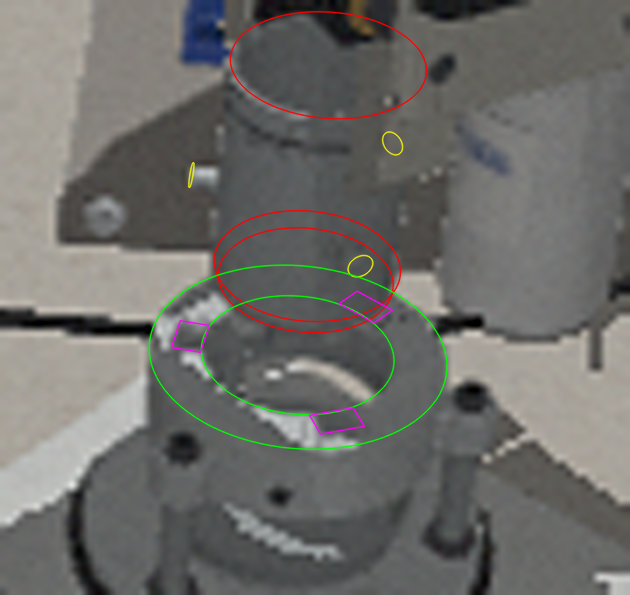

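View pics/o2.png

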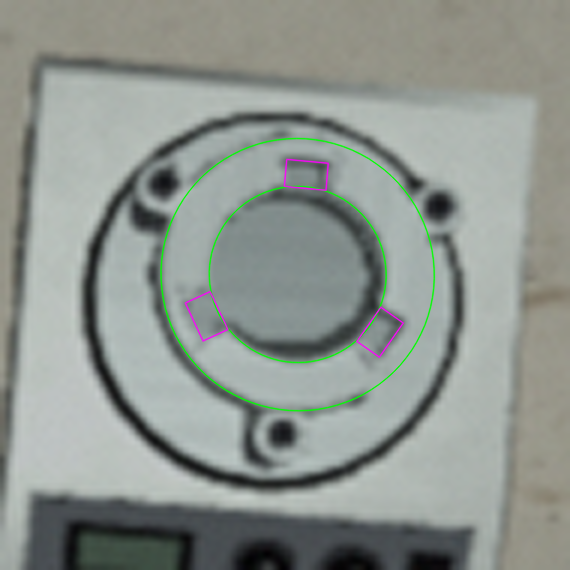

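View pics/o3.png

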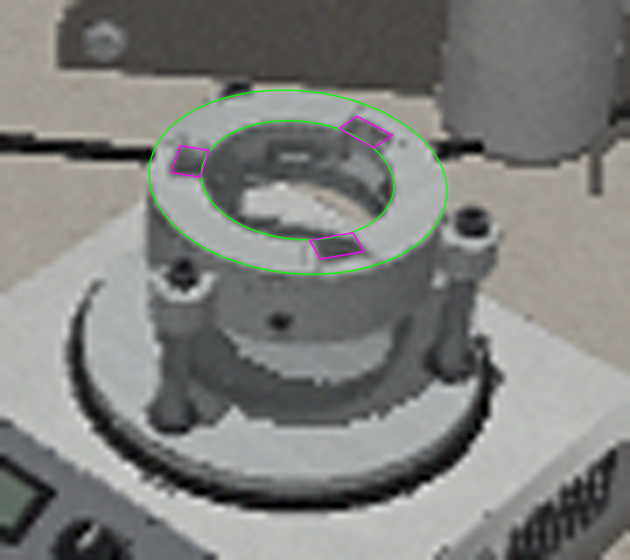

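View pics/o4.png

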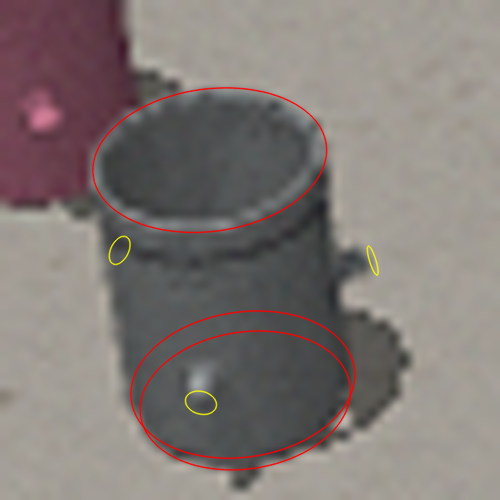

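```bash
python3 - <<'E'
from h import *
a=vision.camera("scene")
cv2.imwrite("pics/s4full.png",a)
c=a[190:240,365:420].astype(float);c=np.clip(c*1.7-40,0,255).astype(np.uint8)
cv2.imwrite("pics/s4.png",cv2.resize(c,None,fx=12,fy=12,interpolation=cv2.INTER_CUBIC))
for y in (-1,-5.6,-10):
  for i in range(3):
    b=np.radians(y+120*i)
    for r in(26,34.5):
      q=proj("scene",[607.1+r*np.cos(b),-71+r*np.sin(b),188])[0];print(y,i,r,(q-[365,190]+.5)*12-.5)
E
```

```text
-1 0 26 [449.65897891 141.3969085 ]
-1 0 34.5 [478.71931203 118.95566701]
-1 1 26 [197.37973118 194.65306062]
-1 1 34.5 [144.9718963  189.13489581]
-1 2 26 [429.81732847 302.19999066]
-1 2 34.5 [453.77673843 332.70962877]
-5.6 0 26 [460.03616193 146.34473011]
-5.6 0 34.5 [492.4669382  125.44874915]
-5.6 1 26 [199.25078819 187.37791054]
-5.6 1 34.5 [147.57549486 179.51523919]
-5.6 2 26 [417.55980989 304.53440451]
-5.6 2 34.5 [437.4038297  335.85276588]
-10 0 26 [469.38713652 151.47813049]
-10 0 34.5 [504.87276417 132.19113953]
-10 1 26 [201.98770778 180.5879291 ]
-10 1 34.5 [151.31345673 170.54730126]
-10 2 26 [405.46032159 306.19621326]
-10 2 34.5 [421.23294595 338.09053352]
```

View pics/s4.png

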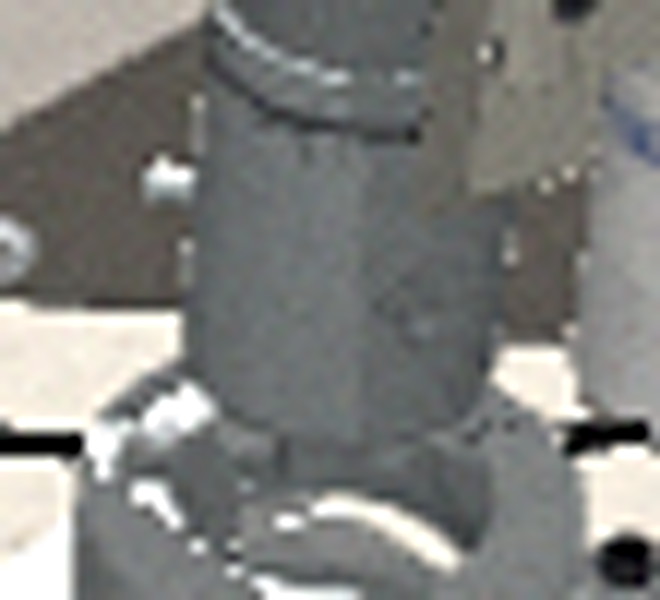

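Emit:
arm_command:
  targets: "0.4 0 0 1.5 0;0.4 0 0 0.8 0;0.4 0 0 0.3 0;0.4 0 0 0.2 0;0.4 0 0 0.2 0;0.4 0 0 0 0"

```text
time_s: 5.95
tool_pos: [607.3, -71.1, 187.3]
ee_rot: [180.0, -0.0, 63.4]
wrist_force: [0.4, -0.6, -1.4]
opening: 51.8
```

Emit:
arm_command:
  targets: "0.4 0 0 0.2 0;0.4 0 0 0.2 0;0.4 0 0 0.2 0;0.4 0 0 0 0"

```text
time_s: 6.35
tool_pos: [607.3, -71.1, 181.0]
ee_rot: [180.0, -0.0, 63.4]
wrist_force: [-0.1, 0.9, -1.8]
opening: 52.0
```

Emit:
arm_command:
  targets: "0.4 0 0 0.3 0;0.4 0 0 0.3 0;0.4 0 0 0.3 0;0.4 0 0 0.3 0;0.4 0 0 0 0"

```text
time_s: 6.85
tool_pos: [607.3, -71.1, 168.7]
ee_rot: [-180.0, -0.0, 63.4]
wrist_force: [2.5, 0.2, -3.7]
opening: 51.5
```

```bash
python3 - <<'E'
from h import *
a=vision.camera("scene");o=monitor.get_obs();print(o["tool_pos"],o["ee_rot"],o["wrist_force"],o["wrist_torque"])
c=a[190:260,350:430].astype(float);c=np.clip(c*1.7-40,0,255).astype(np.uint8)
cv2.imwrite("pics/s5.png",cv2.resize(c,None,fx=8,fy=8,interpolation=cv2.INTER_CUBIC))
E
```

```text
[607.19874777 -71.00803654 168.81342425] [-1.79981519e+02 -1.52042848e-02  6.34157350e+01] [ 2.5242457   0.91215735 -2.27810195] [ 0.1082702  -0.54242901 -0.00678922]
```

View pics/s5.png

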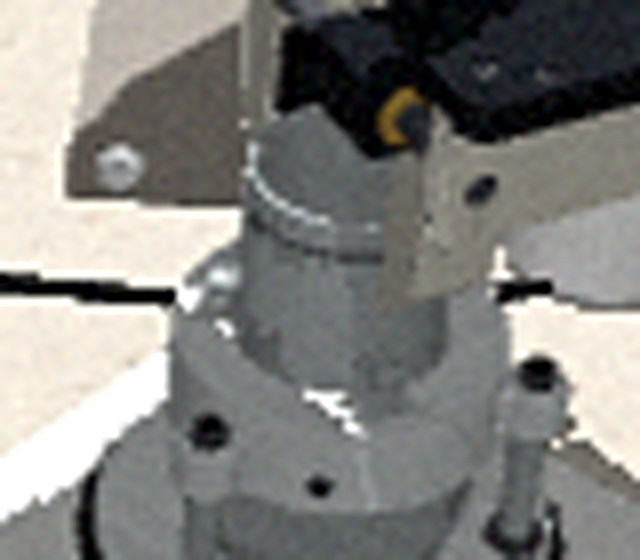

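The sieve's body is in the bore and the left pin sits above its slot. A light +x force means it touches the -x side of the bore, so I'll shift it by +x as it goes down.

Emit:
arm_command:
  targets: "0.4 0.04 0.07 0 0;0.4 0 0 0.2 0;0.4 0 0 0.2 0;0.4 0 0 0 0"

```text
time_s: 7.3
tool_pos: [607.7, -71.0, 164.8]
ee_rot: [-180.0, 0.0, 63.4]
wrist_force: [-0.0, -0.3, -1.1]
opening: 51.9
```

```bash
cat > st.py <<'E'
from h import *
import time
o=monitor.get_obs()
for k in("time_s","tool_pos","ee_rot","wrist_force","wrist_torque","opening"):print(k,np.round(o[k],2))
E
python3 st.py
```

```text
time_s 7.3
tool_pos [607.72 -71.05 164.84]
ee_rot [-1.7996e+02  1.0000e-02  6.3420e+01]
wrist_force [-0.03 -0.26 -1.07]
wrist_torque [-0.05 -0.09  0.01]
opening 51.91
```

Force back to zero. Now through the slots in 1.5 mm steps.

Emit:
arm_command:
  targets: "0.4 0 0 0.15 0;0.4 0 0 0.1 0;0.4 0 0 0.1 0;0.4 0 0 0 0"

```text
time_s: 7.7
tool_pos: [607.8, -71.1, 161.5]
ee_rot: [-180.0, 0.0, 63.4]
wrist_force: [-0.8, -0.4, -1.2]
opening: 51.6
```

Emit:
arm_command:
  targets: "0.4 0 0 0.15 0;0.4 0 0 0.15 0;0.4 0 0 0 0"

```text
time_s: 8.0
tool_pos: [607.8, -71.0, 158.4]
ee_rot: [-180.0, 0.0, 63.4]
wrist_force: [0.5, 0.0, -0.4]
opening: 51.7
```

Emit:
arm_command:
  targets: "0.4 0 0 0.15 0;0.4 0 0 0.15 0;0.4 0 0 0 0"

```text
time_s: 8.3
tool_pos: [607.9, -71.0, 155.4]
ee_rot: [-180.0, -0.0, 63.4]
wrist_force: [-0.2, -0.0, -1.4]
opening: 52.1
```

Emit:
arm_command:
  targets: "0.4 0 0 0.15 0;0.4 0 0 0.15 0;0.4 0 0 0 0"

```text
time_s: 8.6
tool_pos: [607.8, -71.0, 152.4]
ee_rot: [-180.0, 0.0, 63.4]
wrist_force: [0.1, -0.5, -1.4]
opening: 51.7
```

Emit:
arm_command:
  targets: "0.4 0 0 0.08 0;0.4 0 0 0.05 0;0.4 0 0 0 0"

```text
time_s: 8.9
tool_pos: [608.0, -71.1, 151.4]
ee_rot: [-180.0, -0.0, 63.4]
wrist_force: [0.4, -0.4, -1.3]
opening: 51.7
```

Emit:
arm_command:
  targets: "0.4 0 0 0.05 0;0.4 0 0 0.05 0;0.4 0 0 0 0"

```text
time_s: 9.2
tool_pos: [607.9, -71.1, 150.3]
ee_rot: [-180.0, -0.0, 63.4]
wrist_force: [0.9, 0.3, -0.4]
opening: 51.8
```

```bash
python3 st.py
```

```text
time_s 9.2
tool_pos [607.95 -71.09 150.35]
ee_rot [-180.     -0.     63.42]
wrist_force [ 0.9   0.31 -0.38]
wrist_torque [-0.02 -0.02 -0.03]
opening 51.8
```

Emit:
arm_command:
  targets: "0.4 0 0 0.05 0;0.4 0 0 0.05 0;0.4 0 0 0 0"

```text
time_s: 9.5
tool_pos: [608.0, -71.1, 149.4]
ee_rot: [180.0, -0.0, 63.4]
wrist_force: [-0.2, 0.8, -1.7]
opening: 51.7
```

Emit:
arm_command:
  targets: "0.4 0 0 0.05 0;0.4 0 0 0.05 0;0.4 0 0 0 0"

```text
time_s: 9.8
tool_pos: [608.2, -71.1, 149.0]
ee_rot: [179.9, -0.0, 63.4]
wrist_force: [-0.8, 0.9, 3.5]
opening: 52.2
```

Contact at TCP z≈149.0, so the pins are on the track (expected ≈150). I'll turn clockwise under light down-pressure.

Emit:
arm_command:
  targets: "0.4 0 0 0 2;0.4 0 0 0 3;0.4 0 0 0 3;0.4 0 0 0 0"
  newtons: 14

```text
time_s: 10.2
tool_pos: [608.6, -71.5, 149.0]
ee_rot: [179.9, -0.0, 55.4]
wrist_force: [0.5, -1.1, 3.3]
opening: 51.8
```

```bash
python3 st.py
```

```text
time_s 10.2
tool_pos [608.64 -71.45 149.01]
ee_rot [ 1.7988e+02 -3.0000e-02  5.5390e+01]
wrist_force [ 0.48 -1.11  3.26]
wrist_torque [-0.29 -0.04 -0.  ]
opening 51.76
```

Emit:
arm_command:
  targets: "0.4 0 0 0 3;0.4 0 0 0 3;0.4 0 0 0 3;0.4 0 0 0 2;0.4 0 0 0 0"

```text
time_s: 10.7
tool_pos: [608.5, -71.5, 149.0]
ee_rot: [179.9, -0.0, 44.5]
wrist_force: [0.3, -2.5, 5.1]
opening: 51.7
```

```bash
python3 st.py
```

```text
time_s 10.7
tool_pos [608.45 -71.49 149.  ]
ee_rot [ 1.7991e+02 -4.0000e-02  4.4470e+01]
wrist_force [ 0.32 -2.51  5.1 ]
wrist_torque [-0.41 -0.06  0.02]
opening 51.71
```

Emit:
arm_command:
  targets: "0.4 0 0 0 1.5;0.4 0 0 0 1.5;0.4 0 0 0 0"

```text
time_s: 11.0
tool_pos: [608.2, -71.3, 148.9]
ee_rot: [179.9, -0.0, 41.4]
wrist_force: [0.5, -1.5, 5.9]
opening: 51.9
```

Emit:
arm_command:
  targets: "0.4 0 0 0 1.5;0.4 0 0 0 1.5;0.4 0 0 0 0"

```text
time_s: 11.3
tool_pos: [608.2, -71.3, 148.9]
ee_rot: [180.0, -0.0, 38.4]
wrist_force: [-0.2, -2.2, 5.9]
opening: 51.9
```

```bash
python3 st.py
```

```text
time_s 11.3
tool_pos [608.22 -71.32 148.88]
ee_rot [ 1.7995e+02 -2.0000e-02  3.8350e+01]
wrist_force [-0.2  -2.2   5.87]
wrist_torque [-0.51  0.07  0.04]
opening 51.88
```

Emit:
arm_command:
  targets: "0.4 0 0 0 1.5;0.4 0 0 0 1.5;0.4 0 0 0 0"

```text
time_s: 11.6
tool_pos: [608.1, -71.3, 148.9]
ee_rot: [180.0, -0.0, 35.4]
wrist_force: [0.9, -1.4, 6.2]
opening: 51.7
```

Emit:
arm_command:
  targets: "0.4 0 0 0 1.5;0.4 0 0 0 1.5;0.4 0 0 0 0"

```text
time_s: 11.9
tool_pos: [608.1, -71.3, 148.9]
ee_rot: [180.0, -0.0, 32.4]
wrist_force: [0.5, -2.1, 5.1]
opening: 52.3
```

Emit:
arm_command:
  targets: "0.4 0 0 0 1.5;0.4 0 0 0 1.5;0.4 0 0 0 0"

```text
time_s: 12.2
tool_pos: [608.0, -71.3, 148.9]
ee_rot: [180.0, -0.0, 29.4]
wrist_force: [-0.4, -1.5, 6.7]
opening: 51.6
```

```bash
python3 st.py; python3 - <<'E'
from h import *
a=vision.camera("scene")
c=a[190:260,350:430].astype(float);c=np.clip(c*1.7-40,0,255).astype(np.uint8)
cv2.imwrite("pics/s6.png",cv2.resize(c,None,fx=8,fy=8,interpolation=cv2.INTER_CUBIC))
E
```

```text
time_s 12.2
tool_pos [608.02 -71.26 148.87]
ee_rot [ 1.7997e+02 -1.0000e-02  2.9350e+01]
wrist_force [-0.37 -1.52  6.67]
wrist_torque [-0.49  0.14  0.06]
opening 51.61
```

View pics/s6.png

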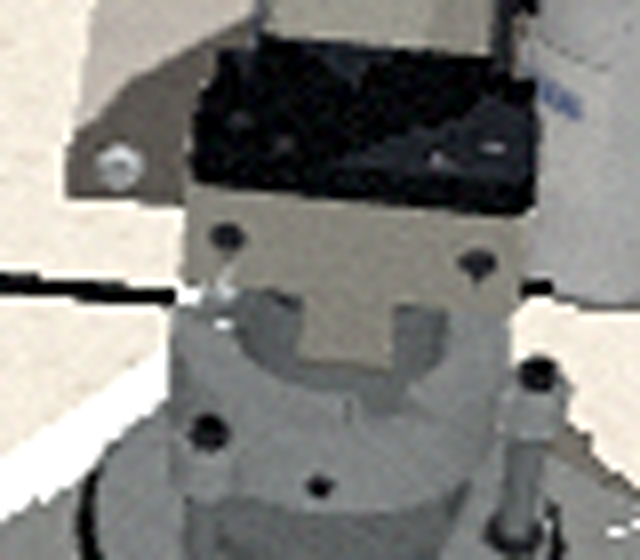

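The sieve is down in the collar and the pins are no longer above the roof. I'll continue turning.

Emit:
arm_command:
  targets: "0.4 0 0 0 1.5;0.4 0 0 0 1.5;0.4 0 0 0 0"

```text
time_s: 12.55
tool_pos: [608.0, -71.3, 148.9]
ee_rot: [180.0, -0.0, 26.3]
wrist_force: [0.6, -2.2, 6.4]
opening: 51.8
```

Emit:
arm_command:
  targets: "0.4 0 0 0 1.5;0.4 0 0 0 1.5;0.4 0 0 0 0"

```text
time_s: 12.85
tool_pos: [607.9, -71.3, 148.8]
ee_rot: [180.0, -0.0, 23.4]
wrist_force: [0.4, -2.4, 5.8]
opening: 51.9
```

Emit:
arm_command:
  targets: "0.4 0 0 0 1.5;0.4 0 0 0 1.5;0.4 0 0 0 0"

```text
time_s: 13.15
tool_pos: [607.9, -71.3, 148.9]
ee_rot: [180.0, -0.0, 20.3]
wrist_force: [-1.0, -1.3, 6.5]
opening: 52.0
```

Emit:
arm_command:
  targets: "0.4 0 0 0 1.5;0.4 0 0 0 1.5;0.4 0 0 0 0"

```text
time_s: 13.45
tool_pos: [607.8, -71.2, 148.8]
ee_rot: [180.0, 0.0, 17.3]
wrist_force: [-1.3, -2.4, 5.8]
opening: 52.1
```

```bash
python3 st.py
```

```text
time_s 13.45
tool_pos [607.82 -71.24 148.8 ]
ee_rot [1.7999e+02 1.0000e-02 1.7350e+01]
wrist_force [-1.27 -2.42  5.84]
wrist_torque [-0.48  0.32 -0.13]
opening 52.07
```

Emit:
arm_command:
  targets: "0.4 0 0 0 1.5;0.4 0 0 0 1.5;0.4 0 0 0 0"

```text
time_s: 13.75
tool_pos: [607.4, -71.1, 148.6]
ee_rot: [-180.0, 0.1, 14.4]
wrist_force: [-1.8, -2.4, 6.6]
opening: 51.6
```

```bash
python3 st.py
```

```text
time_s 13.75
tool_pos [607.38 -71.15 148.64]
ee_rot [-1.7998e+02  7.0000e-02  1.4350e+01]
wrist_force [-1.83 -2.43  6.6 ]
wrist_torque [-0.5   0.42 -0.03]
opening 51.65
```

Emit:
arm_command:
  targets: "0.4 0 0 0.03 0.8;0.4 0 0 0 0;0.4 0 0 0 0"

```text
time_s: 14.05
tool_pos: [607.4, -71.1, 148.5]
ee_rot: [-180.0, 0.1, 13.6]
wrist_force: [-3.5, -3.3, 7.4]
opening: 51.9
```

```bash
python3 st.py
```

```text
time_s 14.05
tool_pos [607.43 -71.13 148.53]
ee_rot [-1.7999e+02  5.0000e-02  1.3590e+01]
wrist_force [-3.48 -3.27  7.4 ]
wrist_torque [-0.38  0.51  0.03]
opening 51.9
```

Emit:
arm_command:
  targets: "0.4 -0.05 0.03 0 0;0.4 0 0 0 0.8;0.4 0 0 0 0"

```text
time_s: 14.35
tool_pos: [607.3, -71.2, 148.5]
ee_rot: [-180.0, 0.0, 12.8]
wrist_force: [-1.3, -0.0, 6.8]
opening: 51.7
```

```bash
python3 st.py
```

```text
time_s 14.35
tool_pos [607.31 -71.2  148.48]
ee_rot [-1.7997e+02  1.0000e-02  1.2780e+01]
wrist_force [-1.29 -0.02  6.77]
wrist_torque [-0.21  0.24  0.02]
opening 51.66
```

Emit:
arm_command:
  targets: "0.4 0 0 0 1.2;0.4 0 0 0 1.2;0.4 0 0 0 0"

```text
time_s: 14.65
tool_pos: [607.2, -71.2, 148.0]
ee_rot: [-180.0, 0.0, 10.4]
wrist_force: [-2.0, -0.2, 4.1]
opening: 52.2
```

```bash
python3 st.py
```

```text
time_s 14.65
tool_pos [607.22 -71.23 147.98]
ee_rot [-1.7996e+02  4.0000e-02  1.0370e+01]
wrist_force [-2.01 -0.17  4.13]
wrist_torque [-0.22  0.26 -0.15]
opening 52.19
```

The z reading dropped and the force fell. I'll probe downward.

Emit:
arm_command:
  targets: "0.4 0 0 0.08 0;0.4 0 0 0 0;0.4 0 0 0 0"

```text
time_s: 14.95
tool_pos: [607.3, -71.2, 147.7]
ee_rot: [-180.0, 0.0, 10.4]
wrist_force: [-3.3, 0.0, 7.6]
opening: 51.8
```

```bash
python3 st.py
```

```text
time_s 14.95
tool_pos [607.3  -71.24 147.65]
ee_rot [-1.7997e+02  2.0000e-02  1.0420e+01]
wrist_force [-3.31  0.    7.58]
wrist_torque [-0.14  0.38 -0.17]
opening 51.75
```

Emit:
arm_command:
  targets: "0.4 -0.03 0 0 1;0.4 0 0 0 0;0.4 0 0 0 0"
  newtons: 20

```text
time_s: 15.25
tool_pos: [607.2, -71.4, 147.3]
ee_rot: [-180.0, 0.0, 9.4]
wrist_force: [-1.2, -0.1, 4.9]
opening: 51.8
```

```bash
python3 st.py
```

```text
time_s 15.25
tool_pos [607.17 -71.42 147.29]
ee_rot [-1.7998e+02  1.0000e-02  9.4400e+00]
wrist_force [-1.18 -0.13  4.93]
wrist_torque [-0.13  0.25 -0.1 ]
opening 51.83
```

Gradual lowering fits round pins rolling over the notch edge. I'll continue in 1° steps.

Emit:
arm_command:
  targets: "0.4 0 0 0.03 1;0.4 0 0 0 0"

```text
time_s: 15.45
tool_pos: [607.1, -71.6, 146.7]
ee_rot: [-180.0, 0.0, 8.4]
wrist_force: [-1.0, -0.9, 3.2]
opening: 51.7
```

Emit:
arm_command:
  targets: "0.4 0 0 0.03 1;0.4 0 0 0 0"

```text
time_s: 15.65
tool_pos: [606.9, -71.7, 146.2]
ee_rot: [-180.0, 0.1, 7.4]
wrist_force: [-1.1, -1.7, 1.0]
opening: 52.1
```

```bash
python3 st.py
```

```text
time_s 15.65
tool_pos [606.94 -71.66 146.21]
ee_rot [-1.7999e+02  6.0000e-02  7.3700e+00]
wrist_force [-1.08 -1.7   1.  ]
wrist_torque [-0.41  0.25 -0.15]
opening 52.05
```

Dropping freely now, so I'll go straight down with another 1°.

Emit:
arm_command:
  targets: "0.4 0 0 0.1 1;0.4 0 0 0.05 0;0.4 0 0 0 0"

```text
time_s: 15.95
tool_pos: [606.8, -71.6, 144.7]
ee_rot: [-180.0, 0.1, 6.4]
wrist_force: [-1.2, -1.6, -0.6]
opening: 52.0
```

```bash
python3 st.py
```

```text
time_s 15.95
tool_pos [606.81 -71.61 144.66]
ee_rot [-1.7998e+02  8.0000e-02  6.4100e+00]
wrist_force [-1.21 -1.64 -0.59]
wrist_torque [-0.48  0.45 -0.11]
opening 52.0
```

Emit:
arm_command:
  targets: "0.4 -0.03 0.02 0.08 0;0.4 0 0 0.05 0;0.4 0 0 0 0"

```text
time_s: 16.25
tool_pos: [606.8, -71.8, 143.7]
ee_rot: [-180.0, 0.0, 6.4]
wrist_force: [-3.3, -2.0, -1.0]
opening: 51.8
```

```bash
python3 st.py
```

```text
time_s 16.25
tool_pos [606.79 -71.77 143.69]
ee_rot [-1.7999e+02  3.0000e-02  6.4200e+00]
wrist_force [-3.33 -2.02 -1.05]
wrist_torque [-0.42  0.5  -0.06]
opening 51.76
```

Emit:
arm_command:
  targets: "0.4 -0.05 0.02 0.05 0;0.4 0 0 0.05 0;0.4 0 0 0 0"

```text
time_s: 16.55
tool_pos: [606.7, -72.0, 143.1]
ee_rot: [-180.0, -0.0, 6.4]
wrist_force: [-2.3, -1.2, 1.8]
opening: 51.8
```

```bash
python3 st.py
```

```text
time_s 16.55
tool_pos [606.67 -71.98 143.13]
ee_rot [-1.80e+02 -3.00e-02  6.42e+00]
wrist_force [-2.33 -1.24  1.78]
wrist_torque [-0.29  0.4  -0.02]
opening 51.77
```

Emit:
arm_command:
  targets: "0.4 -0.03 0.02 0.05 0;0.4 0 0 0 0;0.4 0 0 0 0"

```text
time_s: 16.85
tool_pos: [606.6, -72.2, 142.9]
ee_rot: [180.0, -0.1, 6.4]
wrist_force: [-0.3, -0.7, 5.2]
opening: 51.5
```

```bash
python3 st.py
```

```text
time_s 16.85
tool_pos [606.65 -72.18 142.94]
ee_rot [ 1.7999e+02 -8.0000e-02  6.4200e+00]
wrist_force [-0.31 -0.69  5.21]
wrist_torque [-0.07  0.38 -0.03]
opening 51.51
```

Seated: firm contact at 142.9, about 6 mm below the track. I'll take off the preload, open and withdraw.

Emit:
arm_command:
  targets: "0.4 0 0 -0.06 0;0.6 0 0 0 0;0.75 0 0 0 0;0.8 0 0 0 0;0.8 0 0 0 0;0.8 0 0 0 0"

```text
time_s: 17.45
tool_pos: [606.2, -72.2, 142.9]
ee_rot: [-180.0, 0.0, 6.4]
wrist_force: [-0.2, 0.5, -0.1]
opening: 73.8
```

Emit:
arm_command:
  targets: "0.8 0 0 -0.5 0;0.8 0 0 -1.5 0;0.8 0 0 -3 0;0.8 0 0 -5 0;0.8 0 0 -5 0;0.8 0 0 -3 0;0.8 0 0 0 0"

```text
time_s: 18.15
tool_pos: [607.7, -72.6, 329.2]
ee_rot: [179.8, -0.6, 6.4]
wrist_force: [-0.4, 0.3, -0.5]
opening: 73.4
```

Emit:
arm_command:
  targets: "0.8 0 4 0 0;0.8 0 4.5 0 0;0.8 0 4.5 0 0;0.8 0 4.5 0 0;0.8 0 4.5 0 0;0.8 0 4 0 0;0.8 0 0 0 0"

```text
time_s: 18.85
tool_pos: [634.0, -336.2, 319.4]
ee_rot: [-179.9, 0.2, 6.1]
wrist_force: [0.5, 0.4, -0.6]
opening: 73.4
```

```bash
python3 st.py; python3 - <<'E'
from h import *
a=vision.camera("scene");b=vision.camera("top")
cv2.imwrite("pics/f_s.png",a);cv2.imwrite("pics/f_t.png",b)
overlay(a,606.4,-71.6,86,-55,606.4,-71.6,-5.5,(350,190,90,85),7,"pics/fo.png")
cv2.imwrite("pics/fz.png",cv2.resize(a[190:275,350:440],None,fx=7,fy=7,interpolation=cv2.INTER_CUBIC))
E
```

```text
time_s 18.85
tool_pos [ 634.   -336.21  319.35]
ee_rot [-179.93    0.21    6.07]
wrist_force [ 0.46  0.41 -0.6 ]
wrist_torque [-0.1   0.01  0.03]
opening 73.38
```

View pics/f_s.png

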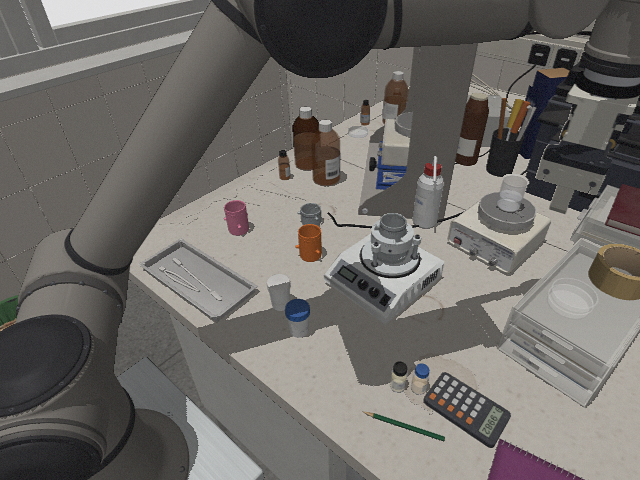

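View pics/fo.png

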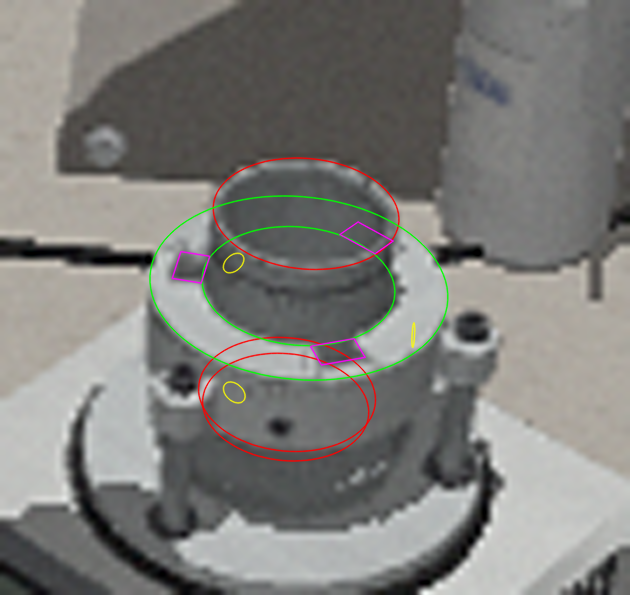

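View pics/fz.png

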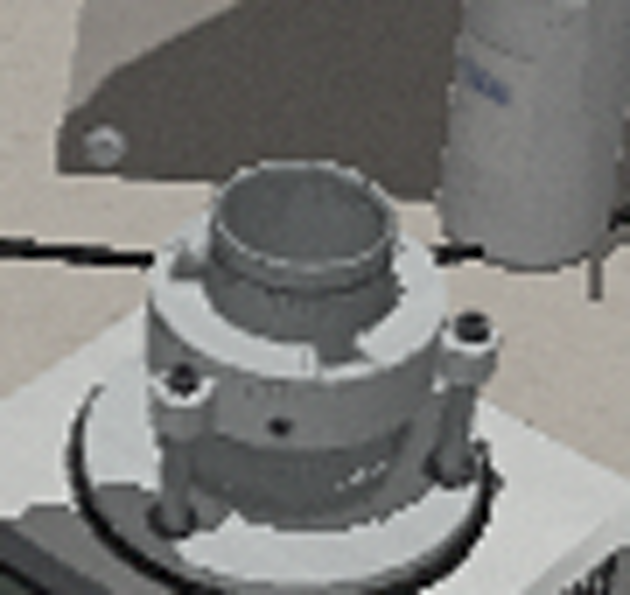

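View pics/f_t.png

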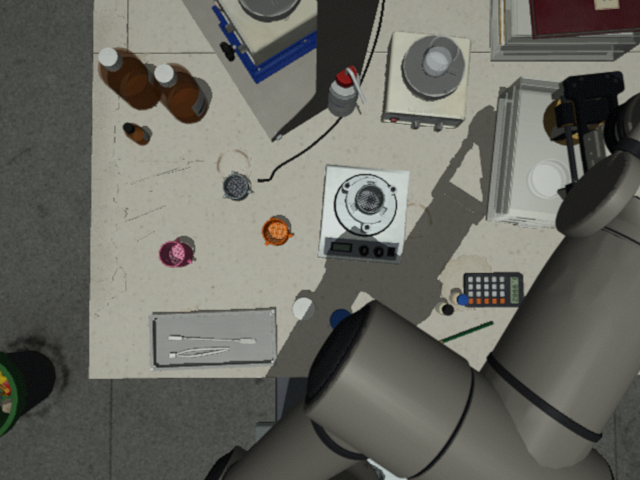

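The sieve stands upright and empty-handed in the collar. Its rim matches the 86 mm seated prediction to within a pixel or two; on the track it would appear about 20 crop pixels higher. The bystanders are where they were, so I'm handing in.

```bash
python3 - <<'E'
from h import *
print(workorder.close_job())
E
```

```text
the job is handed in; nothing more can be done
None
```

The tall sieve is fitted in the shaker's collar with its pins in the locking notches. It is released, and I handed the job in at about 19 s; no verdict is reported.

- **Fitting:** I let the pins down through the slots until they met the track at TCP z ≈ 149.0 mm. That was about 1 mm lower than I had predicted from the grasp height. I then turned the sieve clockwise about 57° in small steps under light pressure. The pins rolled over the notch edges and the sieve came to firm contact about 6 mm lower, at z ≈ 142.9 mm.
- **Forces:** every wrist force reading during the fit stayed below 10 N. I read them only at the end of each move, so a short peak in between would not show.
- **Final pictures:** the sieve stands upright in the collar, and its rim lies where the seated height predicts, to within a pixel or two. The scene picture shows the short sieve, both pots and both vials where they stood, and the arm is clear of everything. I judged this by eye and did not measure it.
- **Uncertain:** the pin and rim positions from the two cameras disagreed by about 1–2 mm, within the stated calibration. The notch was confirmed only by the drop and the rim height, not by trying to turn the sieve afterwards.

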